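# Give every filling sleeve its tamper

### The arm

A 6-joint arm with a two-finger parallel gripper is mounted at the origin on a cart in front of the work surface, level with it; the furniture and walls round the work are solid. World frame = base frame: x ahead of the robot, y to its left, z up, the work surface at z = 0. Lengths are in m, angles in rad, forces in N, time in s.
With the tool pointing down it reaches from about 0.225 to 0.725 m from the base axis. Payload 3.1 kg.
Tool frame: the origin (TCP) lies midway between the tips of the shut fingers; the grasp point (between the pads) lies 19 mm behind it; z points along the fingers, y is the direction in which the jaws open and shut (so a half turn about z gives the same grasp; the last joint's range is limited). The gripper opens to 85 mm and grips with 20 to 120 N. Pads are 22 mm wide; open, the fingers measure 114 mm over their backs; the gripper's body (76 mm by 85 mm) begins 54 mm behind the grasp point. The pads swing forward as they close: fully open they stand 13 mm farther back than shut.
Start: joints at [-1.289, 0.048, 0.099, 1.622, 0, 1.443], TCP at [0.209, -0.482, 0.193] pointing down, gripper open.
Joint ranges: [-2.91, 2.91], [-0.99, 1.94], [-1.21, 1.42], [-2.12, 2.29], [-1.49, 1.47], [-3.14, 3.14]. Speed limits (rad/s): [2.79, 2.79, 3.14, 3.14, 3.14, 3.14].

### API

Orientations are given as [roll, pitch, yaw] about the fixed x, y, z axes, in that order (R = Rz(yaw) Ry(pitch) Rx(roll)).
In Python, from workcell import * gives the robot as it stands.
- The arm moves only by the shell command python3 -m handwheel 'ROWS' [FORCE]. ROWS is JSON, a list that holds one entry, the list of rows, each a list of 5 numbers: the opening, from -1 (shut) to 1 (fully open), then the shift along the world's x, y, z in cm, then the turn about the world's z in degrees. In form: [[[hand, x, y, z, spin], ...]]. A call has 1 to 8 rows; each row is the pose to reach, as a shift and turn from the pose commanded when the call began; what a row does not reach only later rows make up. A row lasts 1/12 s, in which the tool goes at most 41.7 mm and 7.16 degrees, less where a joint would pass 70% of its speed; a pose out of reach is approached as far as the arm can. A call with a gripper value outside its range is refused whole. The fingers move at their own pace and stop on an object; FORCE is the grip in N (left out, the last holds). Time passes only in rows, so rows that repeat a pose let the fingers close. It gives the time, the measured TCP pose, the force and the opening at its end, in the units of the state.
- get_state(): the state, without advancing time (a new reading comes with each control period).
- camera(name): name is "scene" or "top" or "wrist"; returns the picture (384x512x3 uint8, red, green, blue); there is no depth.
- camera_info(name): a dict with "fx", "fy", "cx", "cy" (pixels), "dist_coeffs" ([k1, k2, p1, p2, k3] as OpenCV has them; the pictures are not rectified), "rvec" (rotation vector, rad) and "tvec" (3), from world to camera coordinates, as OpenCV has them. Camera axes: x right, y down, z forward; pixel columns grow to the right and rows downward; lengths in m; the calibration is good to about 2 mm. A picture is of the moment at which its call begins: read the wrist's pose just before it. camera_info takes no time and is no camera call; for the wrist camera it gives the pose at the moment of the call.
- close_job(): hands the job in, once; it reports no verdict.
Trained networks look in the newest picture that a camera, given by its name, has taken for a name from the list of things; names that differ only in an ending like _2 or _b are one class to them, and where a whole thing is asked for, a point or a joint stands for the part that bears it (a point fixed in the world has none). Each returns a list of dicts, best first, with "confidence" (0 to 1); they miss things now and then, are a little off and sometimes report something else, mostly with a low value. They report only what shows in the picture. A call takes as long as a camera call. They do not tell look-alikes from the thing itself.
- regions_of(target, camera): "region" (384x512 bool, what is visible of it) and "at" ([column, row] in pixels, amid what is visible of it).
The state is a dict: "t": time; "qpos": joint angles; "qd": joint speeds; "joint_efforts": joint torques, N m; "position": TCP position; "tool_rot": TCP orientation; "contact_force": force on the tool from outside, world axes, zero at the start; "moment": the same for the moment, N m; "grip_width": finger opening in m.
Only numpy, scipy, OpenCV 4.12 (cv2) and the standard library are available. Lean on these libraries where they do the work, as an engineer would, in place of code of your own. Each camera call takes 0.05 s, during which the arm holds its last target.

### The job

The hand tampers for the pellet cups stand washed in the white drainer, in no order; the filling sleeves stand in the grey station in the order in which they will be used. Move the four tampers across one after another, each into the sleeve made for it: the thickest into the widest bore, the next into the next, down to the thinnest into the narrowest. Lower each one in without dropping it and leave it upright, its foot fully home on the bottom of the bore.

Things in the scene. Friction and masses are not known exactly. Their poses are not given: they have to be found in the camera images.
- tamper_16_grip (a point): The thinnest of four steel hand tampers: a dark round flat foot 16 mm in diameter and 36 mm high, a short cone on it up to 40 mm, then a straight round lighter handle 12 mm in diameter up to the rounded top at 96 mm; about 60 g. The point is on the axis in the middle of the handle, 68 mm above the underside; z runs up the handle. It starts upright in any one of the drainer's four holes.
- tamper_23_grip (a point): The second thinnest of four steel hand tampers: a dark round flat foot 23 mm in diameter and 36 mm high, a short cone on it up to 40 mm, then a straight round lighter handle 12 mm in diameter up to the rounded top at 96 mm; about 110 g. The point is on the axis in the middle of the handle, 68 mm above the underside; z runs up the handle. It starts upright in any one of the drainer's four holes.
- tamper_30_grip (a point): The second thickest of four steel hand tampers: a dark round flat foot 30 mm in diameter and 36 mm high, a short cone on it up to 40 mm, then a straight round lighter handle 12 mm in diameter up to the rounded top at 96 mm; about 180 g. The point is on the axis in the middle of the handle, 68 mm above the underside; z runs up the handle. It starts upright in any one of the drainer's four holes.
- tamper_37_grip (a point): The thickest of four steel hand tampers: a dark round flat foot 37 mm in diameter and 36 mm high, a short cone on it up to 40 mm, then a straight round lighter handle 12 mm in diameter up to the rounded top at 96 mm; about 260 g. The point is on the axis in the middle of the handle, 68 mm above the underside; z runs up the handle. It starts upright in any one of the drainer's four holes.
- sleeve_16: The filling sleeve of the 16 mm tamper, with the narrowest bore: a fixed steel cylinder 60 mm outside and 40 mm high (as are all four). Bore 22 mm, its dark flat floor 6 mm above the underside; the top 10 mm open out as a funnel to a mouth of 32 mm. Origin at the centre of its underside (10 mm above the worktop), z up along the bore. With the tamper fully home the middle of its handle is 74 mm above this origin. It stands in any place of the station.
- sleeve_23: The filling sleeve of the 23 mm tamper, with the second narrowest bore: a fixed steel cylinder 60 mm outside and 40 mm high (as are all four). Bore 29 mm, its dark flat floor 6 mm above the underside; the top 10 mm open out as a funnel to a mouth of 39 mm. Origin at the centre of its underside (10 mm above the worktop), z up along the bore. With the tamper fully home the middle of its handle is 74 mm above this origin. It stands in any place of the station.
- sleeve_30: The filling sleeve of the 30 mm tamper, with the second widest bore: a fixed steel cylinder 60 mm outside and 40 mm high (as are all four). Bore 36 mm, its dark flat floor 6 mm above the underside; the top 10 mm open out as a funnel to a mouth of 46 mm. Origin at the centre of its underside (10 mm above the worktop), z up along the bore. With the tamper fully home the middle of its handle is 74 mm above this origin. It stands in any place of the station.
- sleeve_37: The filling sleeve of the 37 mm tamper, with the widest bore: a fixed steel cylinder 60 mm outside and 40 mm high (as are all four). Bore 43 mm, its dark flat floor 6 mm above the underside; the top 10 mm open out as a funnel to a mouth of 53 mm. Origin at the centre of its underside (10 mm above the worktop), z up along the bore. With the tamper fully home the middle of its handle is 74 mm above this origin. It stands in any place of the station.
- drainer: White plastic draining rack, fixed, 78 x 292 mm and 29 mm high: four round 46 mm holes in a row, 68 mm apart (at -102, -34, +34, +102 mm along its y), in a plate whose top is 29 mm up; the tampers stand through them on a floor 6 mm above the worktop. Origin at the centre of its underside, y along the row.
- station: Grey bed, fixed, 78 x 292 mm with 18 mm high rails along its long sides; the four sleeves stand on it in a row, 68 mm apart (at -102, -34, +34, +102 mm along its y), 10 mm above the worktop. Origin at the centre of its underside, y along the row. Either rack can be the one nearer the robot; the other is then behind it.
Things that resemble listed ones, but are neither listed nor needed, are in the scene too. What is shaped like the part that bears tamper_37_grip but green or red is not meant.

How it is judged:
By the outcome, as a careful person would: the job done as asked, in the order asked, and still so for the second after the job is handed in, with the robot touching nothing.
It also fails if it takes over 96 s, if anything falls off the work surface, if the arm or the gripper's body presses on something with over 40 N, if the wrist force passes 120 N, or if a joint passes its speed limit or range.

## Working session

There is one attempt and no reset: what is moved stays moved. The work goes in short steps, Python scripts to look and compute and a shell command to move; the robot and the scene stay as the last step left them, time stands still between calls to the robot, and variables do not carry over. Pictures are saved under pics/ and viewed, and the job is handed in when it is done.

```bash
ls; mkdir -p pics; python3 - <<'E'
from workcell import *
import cv2
s=get_state();print(s)
for n in ["scene","top","wrist"]:
    im=camera(n);cv2.imwrite(f"pics/{n}0.png",im[:,:,::-1]);print(n,camera_info(n))
E
```

```text
pics
{'t': 0.0, 'qpos': array([-1.28881624e+00,  4.87502433e-02,  9.75316759e-02,  1.62201271e+00,
       -4.55791258e-07,  1.44297136e+00]), 'qd': array([ 0.00106983,  0.0006857 ,  0.00073652, -0.00086205,  0.00034078,
       -0.00212196]), 'joint_efforts': array([ 1.95713933e-04, -3.38783026e+01,  3.20015323e+01,  2.04284006e-02,
        6.31406965e-05, -1.37375817e-07]), 'position': array([ 0.20894703, -0.48083101,  0.19218439]), 'tool_rot': array([-3.13917751e+00, -3.09947928e-04,  4.09804673e-01]), 'contact_force': array([-0.22819333, -0.13536315,  0.73169408]), 'moment': array([-0.00588746, -0.02748681,  0.00021363]), 'grip_width': 0.08505919610243494}
scene {'fx': 367.1207635866669, 'fy': 367.1207635866669, 'cx': 255.59295826227302, 'cy': 191.81150147281804, 'dist_coeffs': array([0.00233257, 0.        , 0.        , 0.        , 0.        ]), 'rvec': array([ 1.06550283, -2.0421953 ,  1.30120996]), 'tvec': array([0.36863005, 0.28325567, 0.44529844])}
top {'fx': 496.5181952044211, 'fy': 496.5181952044211, 'cx': 267.38480713383154, 'cy': 186.85057881151886, 'dist_coeffs': array([-0.09773602,  0.        ,  0.        ,  0.        ,  0.        ]), 'rvec': array([ 2.1573122 , -2.17137707,  0.13112606]), 'tvec': array([0.0262248 , 0.62214042, 1.01169991])}
wrist {'fx': 300.47634431835087, 'fy': 300.47634431835087, 'cx': 255.20350458014255, 'cy': 192.59766627516493, 'dist_coeffs': array([-0.07695606,  0.        ,  0.        ,  0.        ,  0.        ]), 'rvec': array([-2.42893462,  1.59074124,  0.22338818]), 'tvec': array([-0.52465958, -0.0360723 ,  0.37801121])}
```

View pics/scene0.png

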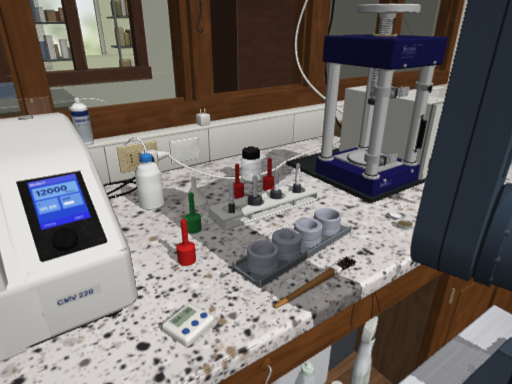

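View pics/top0.png

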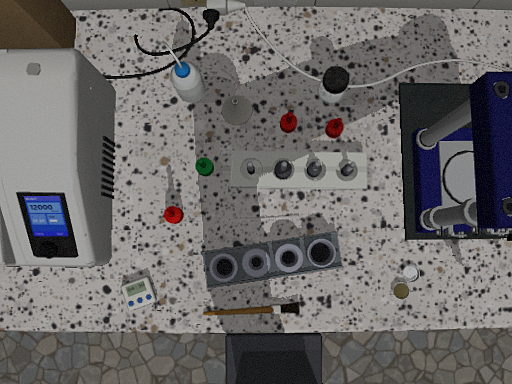

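View pics/wrist0.png

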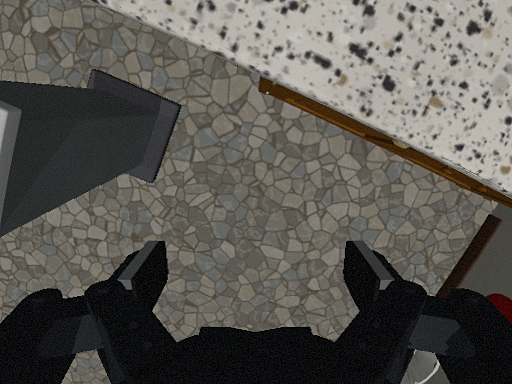

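```bash
cat > h.py <<'E'
from workcell import *
import cv2, numpy as np
def ray(n,px,ci=None):
    c=ci or camera_info(n)
    K=np.array([[c['fx'],0,c['cx']],[0,c['fy'],c['cy']],[0,0,1]])
    u=cv2.undistortPoints(np.array([[px]],float),K,np.array(c['dist_coeffs']))[0,0]
    R=cv2.Rodrigues(np.array(c['rvec']))[0]; t=np.array(c['tvec'])
    return -R.T@t, R.T@np.array([u[0],u[1],1])
def onz(n,px,z,ci=None):
    o,d=ray(n,px,ci); return o+d*(z-o[2])/d[2]
def proj(n,P,ci=None):
    c=ci or camera_info(n)
    K=np.array([[c['fx'],0,c['cx']],[0,c['fy'],c['cy']],[0,0,1]])
    return cv2.projectPoints(np.array(P,float).reshape(-1,1,3),np.array(c['rvec']),np.array(c['tvec']),K,np.array(c['dist_coeffs']))[0][:,0]
E
python3 - <<'E'
from h import *
im=camera("top");cv2.imwrite("pics/topz.png",cv2.resize(im[80:300,190:390,::-1],None,fx=3,fy=3,interpolation=cv2.INTER_CUBIC)[:600])
cv2.imwrite("pics/topz.png",cv2.resize(im[85:285,195:375,::-1],None,fx=3,fy=3,interpolation=cv2.INTER_CUBIC))
for t in ["tamper_16_grip","tamper_23_grip","tamper_30_grip","tamper_37_grip","sleeve_16","sleeve_23","sleeve_30","sleeve_37","drainer","station"]:
  for cam in ["top"]:
    for r in regions_of(t,cam)[:6]: print(t,cam,round(r['confidence'],2),np.round(r['at'],1),r['region'].sum())
im=camera("scene")
cv2.imwrite("pics/scz.png",cv2.resize(im[140:290,170:370,::-1],None,fx=4,fy=4,interpolation=cv2.INTER_CUBIC))
for t in ["tamper_16_grip","tamper_23_grip","tamper_30_grip","tamper_37_grip"]:
    for r in regions_of(t,"scene")[:6]: print(t,"scene",round(r['confidence'],2),np.round(r['at'],1),r['region'].sum())
print(get_state()['t'])
E
```

```text
tamper_16_grip top 0.62 [252.2 166.1] 74
tamper_30_grip top 0.61 [314.  165.7] 193
tamper_37_grip top 0.83 [286.5 124.1] 286
tamper_37_grip top 0.81 [282.8 170.5] 236
tamper_37_grip top 0.66 [334.7 128.4] 299
tamper_37_grip top 0.65 [174.2 214.4] 283
sleeve_16 top 0.92 [318.8 252.2] 686
sleeve_16 top 0.86 [290.  260.6] 671
sleeve_16 top 0.86 [225.  270.6] 668
sleeve_16 top 0.65 [255.4 261.8] 643
sleeve_23 top 0.92 [318.8 252.2] 686
sleeve_23 top 0.86 [290.  260.6] 671
sleeve_23 top 0.86 [225.  270.6] 668
sleeve_23 top 0.65 [255.4 261.8] 643
sleeve_30 top 0.92 [318.8 252.2] 686
sleeve_30 top 0.86 [290.  260.6] 671
sleeve_30 top 0.86 [225.  270.6] 668
sleeve_30 top 0.65 [255.4 261.8] 643
sleeve_37 top 0.92 [318.8 252.2] 686
sleeve_37 top 0.86 [290.  260.6] 671
sleeve_37 top 0.86 [225.  270.6] 668
sleeve_37 top 0.65 [255.4 261.8] 643
drainer top 0.91 [297.9 168.9] 4590
station top 0.91 [272.1 258.6] 2371
tamper_16_grip scene 0.67 [230.  197.9] 187
tamper_23_grip scene 0.59 [296.2 178.2] 145
tamper_30_grip scene 0.67 [276.  193.4] 200
tamper_37_grip scene 0.74 [236.2 186.8] 221
tamper_37_grip scene 0.64 [268.7 178.9] 229
tamper_37_grip scene 0.58 [182.  245.3] 564
tamper_37_grip scene 0.56 [194.  218.1] 368
tamper_37_grip scene 0.55 [253.2 197.5] 208
0.95
```

View pics/topz.png

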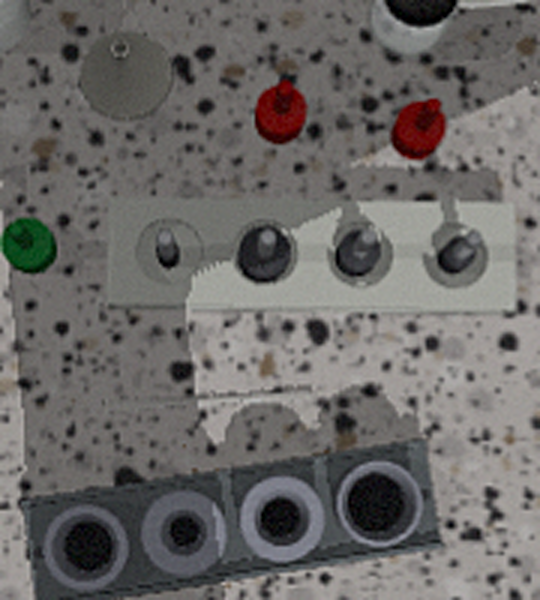

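View pics/scz.png

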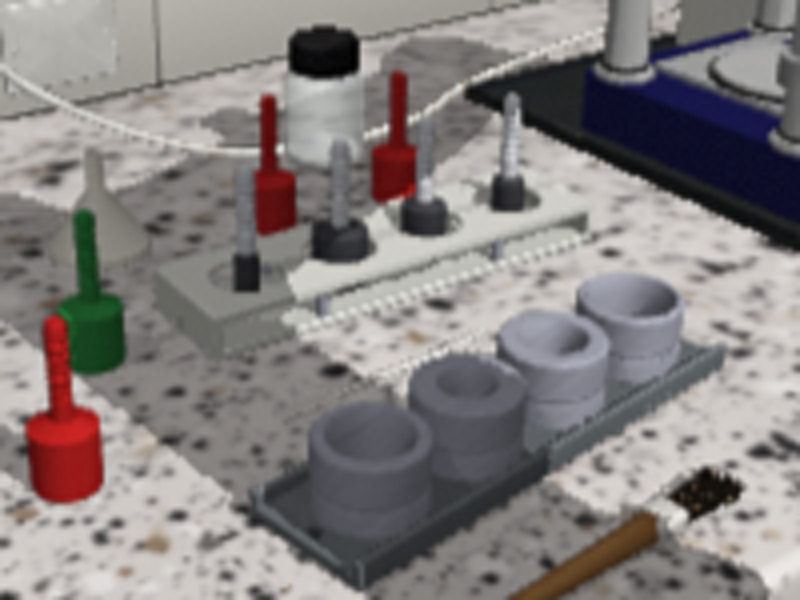

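```bash
python3 - <<'E'
from h import *
# handle tops approx from zoomed top view (3x, offset 195,85)
for n,(u,v) in dict(t16=(166,233),t37=(267,237),t30=(367,237),t23=(470,241)).items():
    p=(195+u/3,85+v/3);print(n,np.round(onz("top",p,0.100),4))
for n,(u,v) in dict(f37=(263,255),f30=(360,252),f23=(456,257),).items():
    p=(195+u/3,85+v/3);print(n,np.round(onz("top",p,0.042),4))
for n,(u,v) in dict(s1=(87,546),s2=(183,532),s3=(281,517),s4=(379,503)).items():
    p=(195+u/3,85+v/3);print(n,np.round(onz("top",p,0.05),4))
for n,(u,v) in dict(s1=(89,546),s2=(186,531),s3=(280,517),s4=(377,502)).items():
    p=(195+u/3,85+v/3);print(n,'floor',np.round(onz("top",p,0.016),4))
for p in [(231,151),(367,152),(366,190),(231,185)]: print('drainer',np.round(onz("top",p,0.029),4))
for p in [(400,85),(404,238),(470,75),(113,100)]: print('obst',np.round(onz("top",p,0.02),4))
R=cv2.Rodrigues(camera_info("wrist")['rvec'])[0];print(-R.T@camera_info("wrist")['tvec'],R)
R=cv2.Rodrigues(camera_info("scene")['rvec'])[0];print(-R.T@camera_info("scene")['tvec'])
E
```

```text
t16 [0.6636 0.0562 0.1   ]
t37 [ 0.6605 -0.0109  0.1   ]
t30 [ 0.6601 -0.0774  0.1   ]
t23 [ 0.6571 -0.1461  0.1   ]
f37 [ 0.6571 -0.0102  0.042 ]
f30 [ 0.6589 -0.0785  0.042 ]
f23 [ 0.655  -0.1462  0.042 ]
s1 [0.4559 0.1123 0.05  ]
s2 [0.465  0.0467 0.05  ]
s3 [ 0.4748 -0.0204  0.05  ]
s4 [ 0.4837 -0.0878  0.05  ]
s1 floor [0.4544 0.1137 0.016 ]
s2 floor [0.4645 0.0451 0.016 ]
s3 floor [ 0.4739 -0.0213  0.016 ]
s4 floor [ 0.4838 -0.0902  0.016 ]
drainer [0.7009 0.0996 0.029 ]
drainer [ 0.6973 -0.1929  0.029 ]
drainer [ 0.615  -0.1882  0.029 ]
drainer [0.6275 0.0994 0.029 ]
obst [ 0.8503 -0.2743  0.02  ]
obst [ 0.5122 -0.2693  0.02  ]
obst [ 0.8754 -0.4368  0.02  ]
obst [0.8197 0.3623 0.02  ]
[ 0.27252575 -0.45460693  0.37343394] [[ 3.99413353e-01 -9.16770942e-01 -1.16592668e-04]
 [-8.82006446e-01 -3.84302046e-01  2.72720676e-01]
 [-2.50067198e-01 -1.08825444e-01 -9.62093249e-01]]
[-0.01836173  0.46598006  0.44377699]
```

```bash
python3 -m handwheel '[[[0.2,15,25,1.5,50],[0.2,15,25,1.5,50],[0.2,15,25,1.5,50],[0.2,15,25,1.5,50],[0.2,15,25,1.5,50],[0.2,15,25,1.5,50],[0.2,15,25,1.5,50],[0.2,15,25,1.5,50]]]' 60
```

```text
t: 1.62
position: [0.3624, -0.2254, 0.2095]
tool_rot: [3.139, -0.003, 1.296]
contact_force: [0.4, -1.0, 0.2]
grip_width: 0.0513
```

```bash
python3 -m handwheel '[[[0.2,3,5,0,8],[0.2,7,9,0,16.5],[0.2,27,15,0,16.5],[0.2,27,15,0,16.5],[0.2,27,15,0,16.5],[0.2,27,15,0,16.5],[0.2,27,15,0,16.5],[0.2,27,15,0,16.5]]]' 60
python3 - <<'E'
from h import *
print(get_state()['position'],get_state()['tool_rot'])
im=camera("wrist");ci=camera_info("wrist");cv2.imwrite("pics/w1.png",im[:,:,::-1])
np.save("ci1.npy",ci,allow_pickle=True)
E
```

```text
t: 2.28
position: [0.632, -0.0802, 0.2071]
tool_rot: [3.141, -0.001, 1.571]
contact_force: [-0.7, -1.2, 0.1]
grip_width: 0.0514
[ 0.6319683  -0.08020025  0.20710257] [ 3.14126225e+00 -5.47175049e-04  1.57111375e+00]
```

View pics/w1.png

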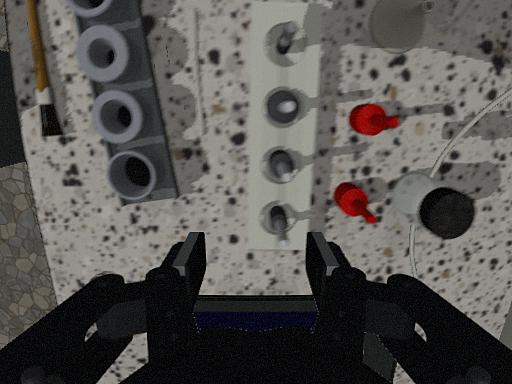

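```bash
cat > ov.py <<'E'
from h import *
ci=np.load("ci1.npy",allow_pickle=True).item()
im=cv2.imread("pics/w1.png")
S=4
def draw(items,box,out):
    x0,y0,x1,y1=box
    z=cv2.resize(im[y0:y1,x0:x1],None,fx=S,fy=S,interpolation=cv2.INTER_CUBIC)
    a=np.linspace(0,2*np.pi,60)
    for (x,y,h,r) in items:
        P=np.c_[x+r*np.cos(a),y+r*np.sin(a),0*a+h]
        q=(proj("wrist",P,ci)-[x0,y0]+.5)*S
        cv2.polylines(z,[q.astype(int)],True,(0,255,255),1)
    cv2.imwrite(out,z)
E
python3 - <<'E'
from ov import *
it=[]
for x,y,D in [(.6620,.0562,16),(.6585,-.0107,37),(.6595,-.078,30),(.656,-.1462,23)]:
    it+=[(x,y,.042,D/2000),(x,y,.097,.006)]
draw(it,(240,10,340,150),"pics/o1.png");draw(it,(240,130,340,270),"pics/o1b.png")
it=[]
for x,y,D in [(.4552,.1128,36),(.4648,.0459,22),(.4744,-.0209,29),(.4837,-.089,43)]:
    it+=[(x,y,.05,D/2000+.005),(x,y,.05,.03),(x,y,.016,D/2000)]
draw(it,(60,0,190,120),"pics/o2.png");draw(it,(60,80,190,220),"pics/o2b.png")
E
```

```text
(no output)
```

View pics/o1.png

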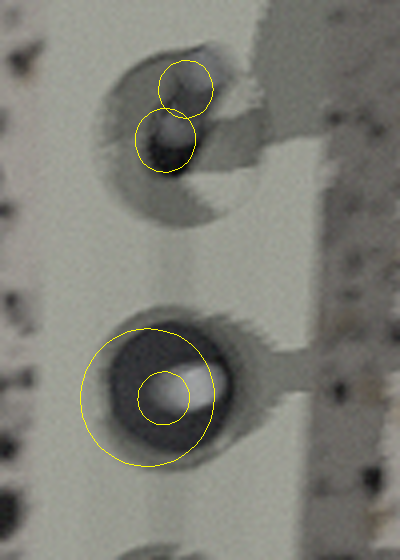

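View pics/o1b.png

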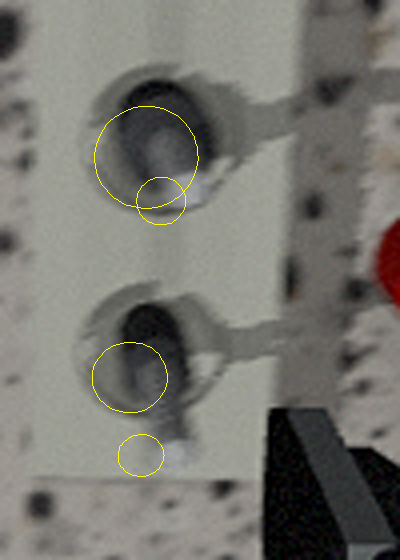

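View pics/o2.png

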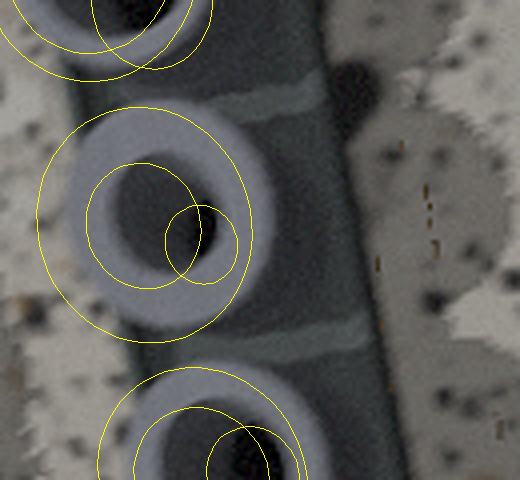

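View pics/o2b.png

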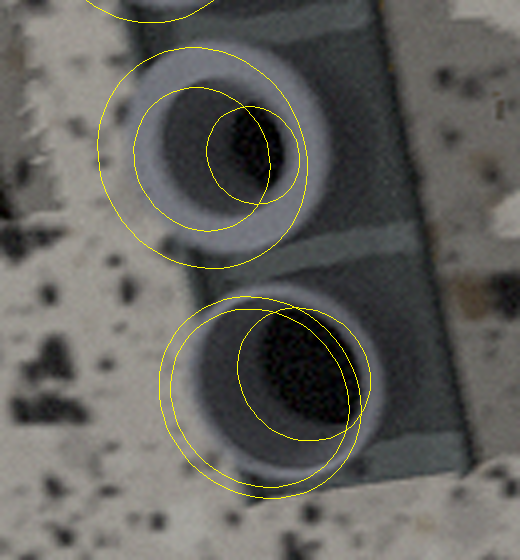

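```bash
python3 - <<'E'
from h import *
s=get_state();print(s['position'],s['qd'].round(3))
ci=camera_info("wrist");im=camera("wrist");c2=camera_info("wrist");cv2.imwrite("pics/w1.png",im[:,:,::-1])
np.save("ci1.npy",ci,allow_pickle=True)
print(ci['tvec'],c2['tvec'],ci['rvec'],c2['rvec'],ci['fx'])
E
python3 - <<'E'
from ov import *
it=[]
for x,y,D in [(.6620,.0562,16),(.6585,-.0107,37),(.6595,-.078,30),(.656,-.1462,23)]:
    it+=[(x,y,.042,D/2000),(x,y,.097,.006)]
draw(it,(240,10,340,150),"pics/o3.png");draw(it,(240,130,340,270),"pics/o3b.png")
it=[]
for x,y,D in [(.4552,.1128,36),(.4648,.0459,22),(.4744,-.0209,29),(.4837,-.089,43)]:
    it+=[(x,y,.05,D/2000+.005),(x,y,.05,.03),(x,y,.016,D/2000)]
draw(it,(60,0,190,120),"pics/o4.png");draw(it,(60,80,190,220),"pics/o4b.png")
E
```

```text
[ 0.6352726  -0.07862241  0.20410048] [-0.042 -0.08  -0.148  0.057 -0.032 -0.059]
[-0.6350425  -0.11599902  0.36667569] [-0.63101195 -0.11807743  0.36864938] [-2.86868723e+00 -4.91778734e-03 -5.10946083e-04] [-2.86743573 -0.0053086   0.00486186] 300.47634431835087
```

View pics/o4b.png

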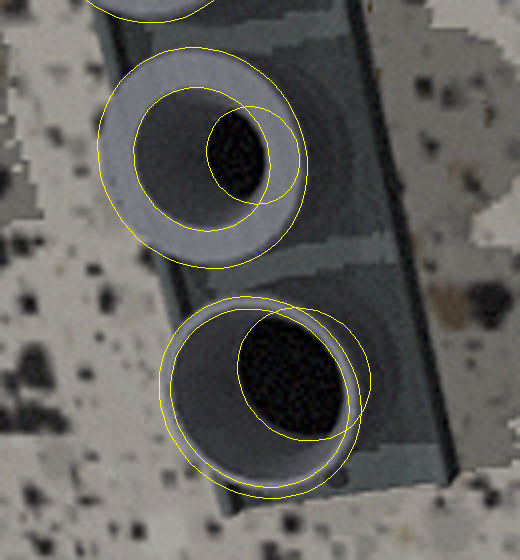

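View pics/o3.png

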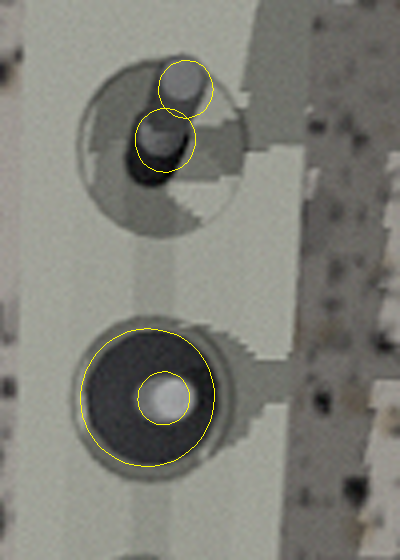

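View pics/o3b.png

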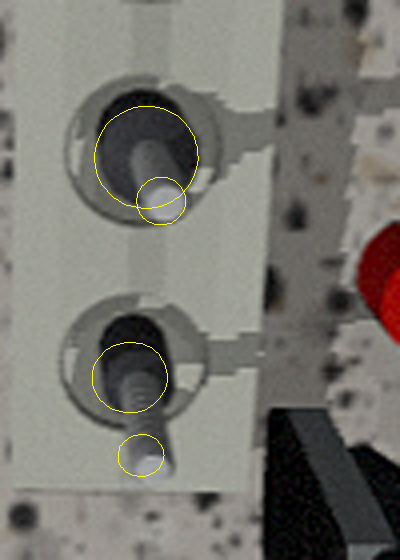

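View pics/o4.png

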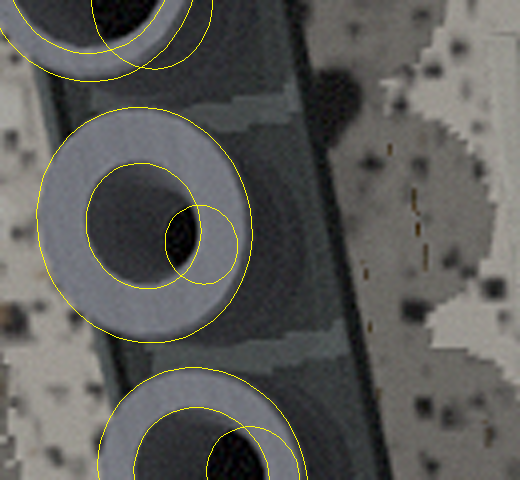

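```bash
python3 -m handwheel '[[[0.2,3,7.1,-4,0],[0.2,3,7.1,-4,0],[0.2,3,7.1,-4,0],[0.2,3,7.1,-8,0],[0.2,3,7.1,-8,0],[0.2,3,7.1,-8,0],[0.2,3,7.1,-8,0],[0.2,3,7.1,-8,0]]]' 60; python3 - <<'E'
from h import *
s=get_state();print(s['position'],s['qd'].round(3))
ci=camera_info("wrist");im=camera("wrist");cv2.imwrite("pics/w2.png",im[:,:,::-1])
s=get_state();print(s['position'],s['tool_rot'])
print(proj("wrist",[[.6595,-.0107,.102],[.6595,-.0107,.062]],ci))
E
```

```text
t: 3.05
position: [0.6615, -0.0118, 0.133]
tool_rot: [3.134, 0.001, 1.569]
contact_force: [0.7, 0.2, 0.2]
grip_width: 0.0516
[ 0.66153299 -0.01182884  0.13297981] [ 0.003 -0.006  0.023 -0.006  0.003 -0.001]
[ 0.66187336 -0.01173081  0.13330236] [3.13367800e+00 1.00808090e-03 1.56920446e+00]
[[252.12478293 202.52445642]
 [252.28646074 188.41666173]]
```

View pics/w2.png

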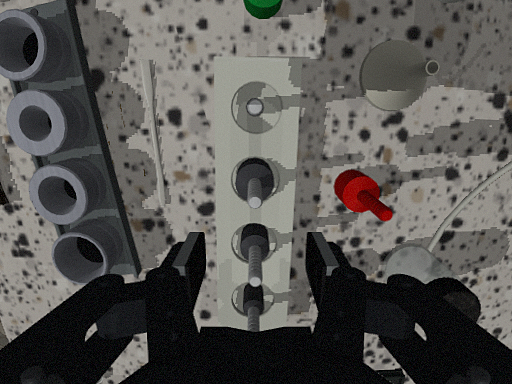

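```bash
python3 -m handwheel '[[[0.2,0,0.1,-3,0],[0.2,0,0.1,-6,0],[0.2,0,0.1,-7.6,0],[0.2,0,0.1,-7.6,0],[0.2,0,0.1,-7.6,0],[0.2,0,0.1,-7.6,0]]]' 60;python3 -m handwheel '[[[-1,0,0,0,0],[-1,0,0,0,0],[-1,0,0,0,0],[-1,0,0,0,0],[-1,0,0,0,0],[-1,0,0,0,0],[-1,0,0,0,0],[-1,0,0,0,0]]]' 60
```

```text
t: 3.6
position: [0.6616, -0.0101, 0.056]
tool_rot: [3.136, 0.001, 1.57]
contact_force: [-0.4, -0.2, 0.6]
grip_width: 0.0513
t: 4.27
position: [0.6606, -0.0097, 0.0543]
tool_rot: [3.138, 0.0, 1.571]
contact_force: [-0.2, -1.0, 5.1]
grip_width: 0.0085
```

```bash
python3 -m handwheel '[[[-1,0,0,0.5,0],[-1,0,0,0.5,0],[-1,0,0,1.5,0],[-1,0,0,1.5,0],[-1,0,0,1.5,0]]]' 60; python3 - <<'E'
from h import *
s=get_state();print(s['position'],s['contact_force'],s['grip_width'])
im=camera("wrist");cv2.imwrite("pics/w3.png",im[150:,130:390,::-1])
im=camera("scene");cv2.imwrite("pics/s3.png",cv2.resize(im[140:240,190:330,::-1],None,fx=4,fy=4))
E
```

```text
t: 4.68
position: [0.6593, -0.0096, 0.0676]
tool_rot: [3.141, 0.0, 1.57]
contact_force: [-0.0, -0.2, -3.3]
grip_width: 0.0081
[ 0.65925059 -0.00955281  0.06761864] [-0.03289467 -0.20387269 -3.29687046] 0.008107092652349709
```

View pics/w3.png

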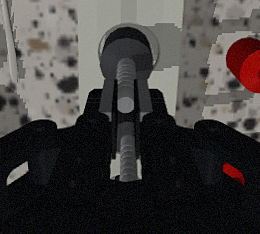

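View pics/s3.png

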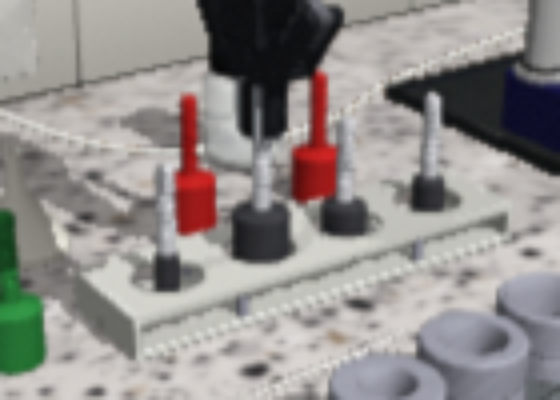

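```bash
python3 -m handwheel '[[[-1,0,0,3,0],[-1,0,0,6,0],[-1,0,0,9,0],[-1,0,0,11,0],[-1,-3,-1.3,12,0],[-1,-6,-2.6,12,0],[-1,-9,-4,12,0],[-1,-12,-5.3,12,0]]]' 60;python3 -m handwheel '[[[-1,-3,-1.3,0,0],[-1,-5.6,-2.5,0,0],[-1,-5.6,-2.5,0,0],[-1,-5.6,-2.5,0,0],[-1,-5.6,-2.5,-3,0],[-1,-5.6,-2.5,-5,0],[-1,-5.6,-2.5,-5,0],[-1,-5.6,-2.5,-5,0]]]' 60
python3 - <<'E'
from h import *
s=get_state();print(s['position'],s['tool_rot'],s['contact_force'],s['grip_width'])
ci=camera_info("wrist");np.save("ci1.npy",ci,allow_pickle=True);im=camera("wrist");cv2.imwrite("pics/w1.png",im[:,:,::-1])
x,y,z=s['position']
print(proj("wrist",[[x,y,z-.049]],ci))
E
python3 - <<'E'
from ov import *
s=get_state();x,y,z=s['position']
S=3
draw([(x,y,z-.049+.036,.0185),(.4837,-.089,.05,.03),(.4837,-.089,.05,.0265)],(130,100,380,290),"pics/o5.png")
E
```

```text
t: 5.45
position: [0.5379, -0.063, 0.1872]
tool_rot: [-3.141, 0.0, 1.571]
contact_force: [-0.4, -0.0, -2.1]
grip_width: 0.0085
t: 6.12
position: [0.4825, -0.0867, 0.136]
tool_rot: [-3.138, -0.001, 1.571]
contact_force: [-0.7, 0.1, -2.7]
grip_width: 0.0086
[ 0.48252853 -0.08672615  0.13601116] [-3.13831197e+00 -1.44680773e-03  1.57116305e+00] [-0.70664412  0.0942216  -2.70686958] 0.008603536434245787
[[255.3572417 197.0900995]]
```

View pics/o5.png

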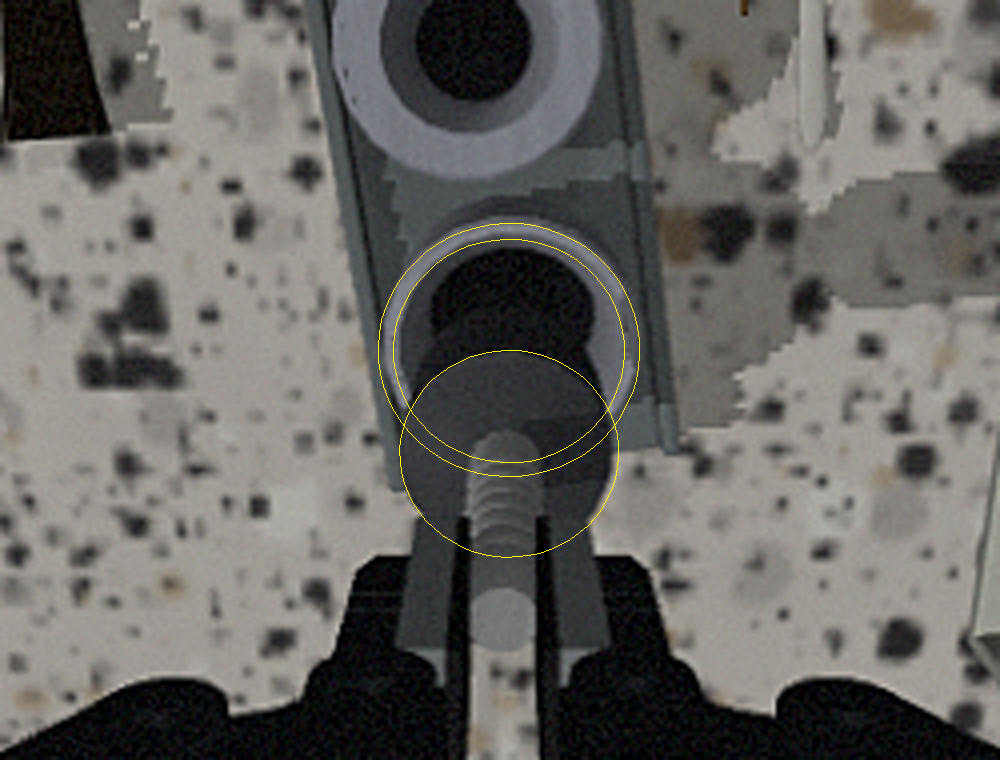

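```bash
python3 -m handwheel '[[[-1,0.1,-0.2,0,0],[-1,0.1,-0.2,-1.5,0],[-1,0.1,-0.2,-3,0],[-1,0.1,-0.2,-4,0],[-1,0.1,-0.2,-5,0],[-1,0.1,-0.2,-5.5,0],[-1,0.1,-0.2,-5.8,0],[-1,0.1,-0.2,-5.8,0]]]' 60;python3 -m handwheel '[[[-1,0,0,-0.2,0],[-1,0,0,-0.4,0],[-1,0,0,-0.6,0],[-1,0,0,-0.6,0]]]' 60
```

```text
t: 6.83
position: [0.4839, -0.0895, 0.079]
tool_rot: [-3.141, -0.0, 1.57]
contact_force: [0.0, 0.8, -2.3]
grip_width: 0.0082
t: 7.17
position: [0.4841, -0.0895, 0.0732]
tool_rot: [-3.141, 0.0, 1.57]
contact_force: [0.1, -0.5, -2.9]
grip_width: 0.0083
```

```bash
python3 -m handwheel '[[[-1,0,0,-0.2,0],[-1,0,0,-0.4,0],[-1,0,0,-0.4,0],[-1,0,0,-0.4,0]]]' 60;python3 -m handwheel '[[[-1,0,0,-0.1,0],[-1,0,0,-0.2,0],[-1,0,0,-0.3,0],[-1,0,0,-0.3,0]]]' 60
```

```text
t: 7.5
position: [0.484, -0.0895, 0.0692]
tool_rot: [-3.141, -0.0, 1.57]
contact_force: [1.1, -1.0, -2.4]
grip_width: 0.0082
t: 7.83
position: [0.484, -0.0895, 0.0661]
tool_rot: [-3.141, -0.0, 1.57]
contact_force: [-0.3, -0.4, -2.7]
grip_width: 0.008
```

```bash
python3 -m handwheel '[[[-1,0,0,-0.1,0],[-1,0,0,-0.2,0],[-1,0,0,-0.2,0]]]' 60;python3 -m handwheel '[[[-1,0,0,-0.1,0],[-1,0,0,-0.2,0],[-1,0,0,-0.2,0]]]' 60
```

```text
t: 8.08
position: [0.4842, -0.0895, 0.0644]
tool_rot: [3.142, 0.0, 1.57]
contact_force: [-0.5, -0.7, -3.1]
grip_width: 0.0078
t: 8.33
position: [0.485, -0.0897, 0.0642]
tool_rot: [3.139, 0.001, 1.571]
contact_force: [-1.9, 1.1, 4.1]
grip_width: 0.0086
```

```bash
python3 -m handwheel '[[[-0.2,0,0,0.1,0],[-0.2,0,0,0.1,0],[-0.2,0,0,0.1,0],[0.2,0,0,0.1,0],[0.2,0,0,0.1,0],[0.2,0,0,3,0],[0.2,0,0,6,0],[0.2,0,0,9,0]]]' 60;python3 -m handwheel '[[[0.2,0,0,3.5,0],[0.2,3,0.3,3.5,0],[0.2,7,0.6,3.5,0],[0.2,11,0.8,3.5,0],[0.2,15,1,3.5,0],[0.2,17,1.1,3.5,0],[0.2,17.4,1.1,3.5,0],[0.2,17.4,1.1,3.5,0]]]' 60
python3 - <<'E'
from h import *
s=get_state();print(s['position'],s['tool_rot'],s['contact_force'],s['grip_width'])
camera("wrist");ci=camera_info("wrist");im=camera("wrist");cv2.imwrite("pics/w4.png",im[:,:,::-1])
print(proj("wrist",[[.6595,-.0785,.102]],ci))
im=camera("scene");cv2.imwrite("pics/s4.png",cv2.resize(im[140:300,190:380,::-1],None,fx=4,fy=4))
print(get_state()['position'])
E
```

```text
t: 9.0
position: [0.4831, -0.0892, 0.1523]
tool_rot: [-3.139, -0.001, 1.57]
contact_force: [0.7, -0.1, 0.9]
grip_width: 0.0509
t: 9.67
position: [0.6586, -0.0784, 0.1855]
tool_rot: [-3.139, -0.0, 1.571]
contact_force: [-0.1, 0.0, -0.5]
grip_width: 0.0513
[ 0.65855108 -0.07836627  0.18550949] [-3.13892751e+00 -4.09878785e-04  1.57103007e+00] [-0.10631118  0.04269396 -0.45395887] 0.05132271222878199
[[257.43857146 185.82332031]]
[ 0.65706021 -0.07865741  0.18803417]
```

View pics/w4.png

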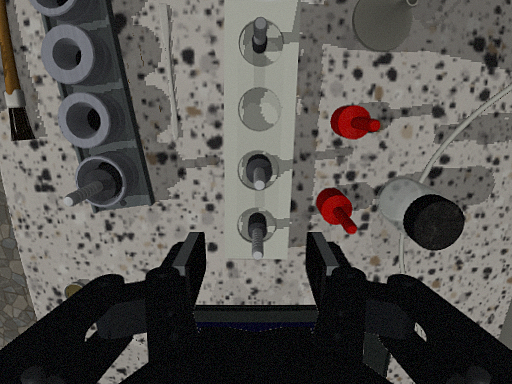

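View pics/s4.png

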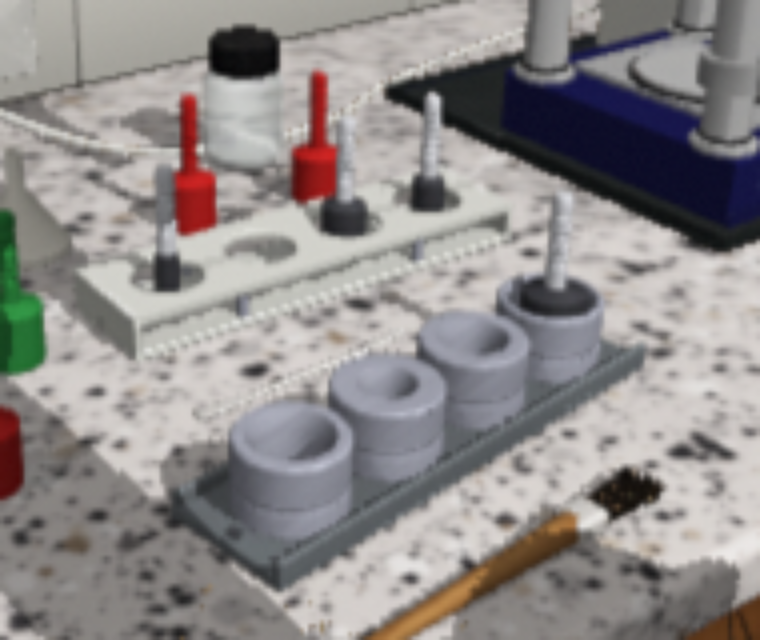

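```bash
python3 -m handwheel '[[[0.2,0.2,0,-3,0],[0.2,0.2,0,-6,0],[0.2,0.2,0,-9,0],[0.2,0.2,0,-11.5,0],[0.2,0.2,0,-13.2,0],[0.2,0.2,0,-13.2,0],[0.2,0.2,0,-13.2,0]]]' 60;python3 -m handwheel '[[[-1,0,0,0,0],[-1,0,0,0,0],[-1,0,0,0,0],[-1,0,0,0,0],[-1,0,0,0,0],[-1,0,0,0,0],[-1,0,0,0,0],[-1,0,0,0,0]]]' 60;  python3 -m handwheel '[[[-1,0,0,0.5,0],[-1,0,0,0.5,0],[-1,0,0,1.5,0],[-1,0,0,1.5,0],[-1,0,0,1.5,0]]]' 60
```

```text
t: 10.4
position: [0.6582, -0.0785, 0.0553]
tool_rot: [-3.139, -0.0, 1.57]
contact_force: [0.7, 0.8, 0.4]
grip_width: 0.0515
t: 11.07
position: [0.6617, -0.0789, 0.0582]
tool_rot: [3.138, 0.001, 1.57]
contact_force: [-0.7, 0.4, 5.9]
grip_width: 0.0071
t: 11.48
position: [0.6607, -0.0786, 0.071]
tool_rot: [3.14, 0.0, 1.57]
contact_force: [-0.5, 0.5, -1.6]
grip_width: 0.0068
```

```bash
python3 -m handwheel '[[[-1,0,0,3,0],[-1,0,0,6,0],[-1,0,0,9,0],[-1,0,0,11,0],[-1,-2,2,12,0],[-1,-4.5,4.3,12,0],[-1,-7,6.6,12,0],[-1,-9.5,9,12,0]]]' 60;python3 -m handwheel '[[[-1,-2.5,2.3,0,0],[-1,-5,4.6,0,0],[-1,-7.5,7,0,0],[-1,-10,9.3,0,0],[-1,-11,10.2,0,0],[-1,-11,10.2,-2,0],[-1,-11,10.2,-5,0],[-1,-11,10.2,-5,0]]]' 60; python3 -m handwheel '[[[-1,0,0,0,0],[-1,0,0,0,0]]]'
python3 - <<'E'
from h import *
s=get_state();print(s['position'],s['tool_rot'],s['contact_force'],s['grip_width'])
ci=camera_info("wrist");np.save("ci1.npy",ci,allow_pickle=True);im=camera("wrist");cv2.imwrite("pics/w1.png",im[:,:,::-1])
E
python3 - <<'E'
import ov
from ov import *
s=get_state();x,y,z=s['position']
ov.S=3
draw([(x,y,z-.049+.036,.015),(.4552,.1128,.05,.03),(.4552,.1128,.05,.023)],(130,100,380,290),"pics/o6.png")
E
```

```text
t: 12.15
position: [0.5643, 0.012, 0.1902]
tool_rot: [3.141, -0.0, 1.569]
contact_force: [0.1, 0.2, -1.0]
grip_width: 0.0068
t: 12.82
position: [0.4496, 0.1131, 0.1331]
tool_rot: [-3.128, 0.002, 1.571]
contact_force: [-2.5, -0.4, -4.2]
grip_width: 0.0071
t: 12.98
position: [0.4558, 0.1133, 0.1414]
tool_rot: [3.141, 0.0, 1.57]
contact_force: [0.9, 0.0, -1.3]
grip_width: 0.0069
[0.45583893 0.11327207 0.14141999] [3.14063717e+00 1.65838686e-06 1.57000892e+00] [ 0.92485756  0.04318094 -1.26087085] 0.006905529859693329
```

View pics/o6.png

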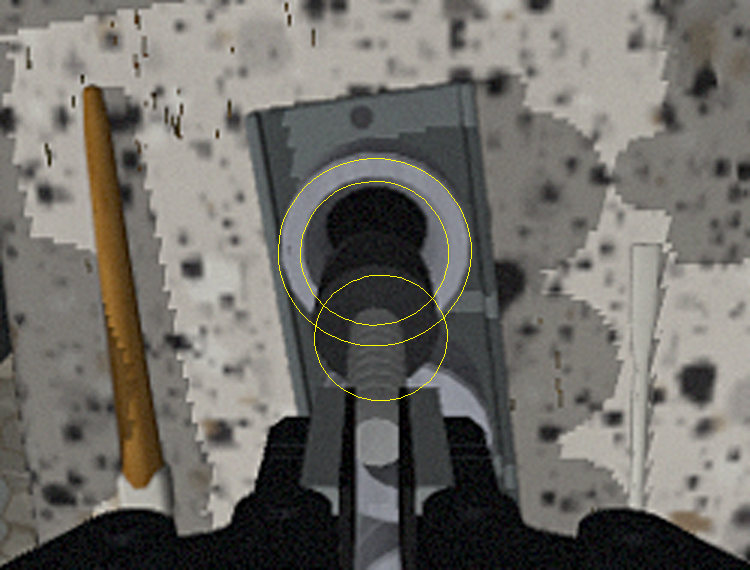

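```bash
python3 -m handwheel '[[[-1,0.05,0,-1.5,0],[-1,0.05,0,-3,0],[-1,0.05,0,-4.5,0],[-1,0.05,0,-5.5,0],[-1,0.05,0,-6.3,0],[-1,0.05,0,-6.6,0],[-1,0.05,0,-6.6,0],[-1,0.05,0,-6.6,0]]]' 60;python3 -m handwheel '[[[-1,0,0,-0.1,0],[-1,0,0,-0.2,0],[-1,0,0,-0.3,0],[-1,0,0,-0.3,0]]]' 60
```

```text
t: 13.7
position: [0.4563, 0.1135, 0.0753]
tool_rot: [3.14, -0.0, 1.57]
contact_force: [0.4, -0.1, -1.4]
grip_width: 0.0067
t: 14.03
position: [0.4557, 0.1135, 0.0715]
tool_rot: [3.141, -0.0, 1.57]
contact_force: [0.4, 0.1, -1.9]
grip_width: 0.0071
```

```bash
python3 -m handwheel '[[[-1,0,0,-0.1,0],[-1,0,0,-0.2,0],[-1,0,0,-0.2,0]]]' 60;python3 -m handwheel '[[[-1,0,0,-0.1,0],[-1,0,0,-0.2,0],[-1,0,0,-0.2,0]]]' 60;python3 -m handwheel '[[[-1,0,0,-0.1,0],[-1,0,0,-0.2,0],[-1,0,0,-0.2,0]]]' 60
```

```text
t: 14.28
position: [0.4555, 0.1135, 0.0692]
tool_rot: [-3.141, 0.0, 1.57]
contact_force: [-0.0, 0.1, -1.9]
grip_width: 0.007
t: 14.53
position: [0.4561, 0.1136, 0.0683]
tool_rot: [3.14, -0.0, 1.571]
contact_force: [-1.1, -0.2, 2.6]
grip_width: 0.0068
t: 14.78
position: [0.4574, 0.1137, 0.0683]
tool_rot: [3.137, -0.001, 1.571]
contact_force: [-1.2, -0.4, 9.7]
grip_width: 0.0071
```

```bash
python3 -m handwheel '[[[-1,0,0,0.15,0],[-0.2,0,0,0.2,0],[-0.2,0,0,0.2,0],[0.2,0,0,0.2,0],[0.2,0,0,0.2,0],[0.2,0,0,3,0],[0.2,0,0,6,0],[0.2,0,0,9,0]]]' 60;python3 -m handwheel '[[[0.2,0,0,3,0],[0.2,2.6,-3.2,3.5,0],[0.2,5.2,-6.4,3.5,0],[0.2,7.8,-9.6,3.5,0],[0.2,10.2,-12.8,3.5,0],[0.2,11.8,-14.5,3.5,0],[0.2,11.8,-14.5,3.5,0],[0.2,11.8,-14.5,3.5,0]]]' 60
python3 -m handwheel '[[[0.2,2.8,-3.8,0,0],[0.2,5.6,-7.6,0,0],[0.2,8,-11.4,0,0],[0.2,8.3,-11.5,0,0],[0.2,8.3,-11.5,0,0],[0.2,8.3,-11.5,0,0],[0.2,8.3,-11.5,0,0]]]' 60
python3 - <<'E'
from h import *
s=get_state();print(s['position'],s['tool_rot'],s['contact_force'],s['grip_width'])
ci=camera_info("wrist");im=camera("wrist");cv2.imwrite("pics/w5.png",im[:,:,::-1])
print(proj("wrist",[[.657,-.1462,.102]],ci))
im=camera("scene");cv2.imwrite("pics/s5.png",cv2.resize(im[140:300,190:380,::-1],None,fx=4,fy=4))
print(get_state()['position'])
E
```

```text
t: 15.45
position: [0.4545, 0.1133, 0.155]
tool_rot: [-3.138, 0.0, 1.57]
contact_force: [0.1, 0.9, -0.5]
grip_width: 0.0514
t: 16.12
position: [0.5737, -0.0325, 0.1891]
tool_rot: [-3.139, -0.001, 1.568]
contact_force: [-0.1, 0.8, -0.7]
grip_width: 0.0515
t: 16.7
position: [0.656, -0.1447, 0.1907]
tool_rot: [-3.141, -0.001, 1.572]
contact_force: [-0.2, 0.3, 0.9]
grip_width: 0.0515
[ 0.65600754 -0.14472686  0.1907429 ] [-3.14095135e+00 -9.47061138e-04  1.57194522e+00] [-0.19185163  0.26908921  0.86478635] 0.05145319167791115
[[256.33367131 186.31662581]]
[ 0.65614421 -0.14458754  0.19137475]
```

View pics/w5.png

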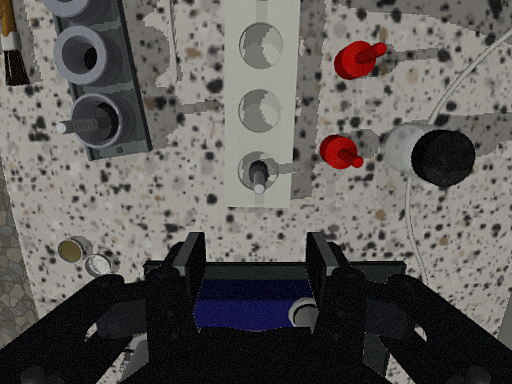

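View pics/s5.png

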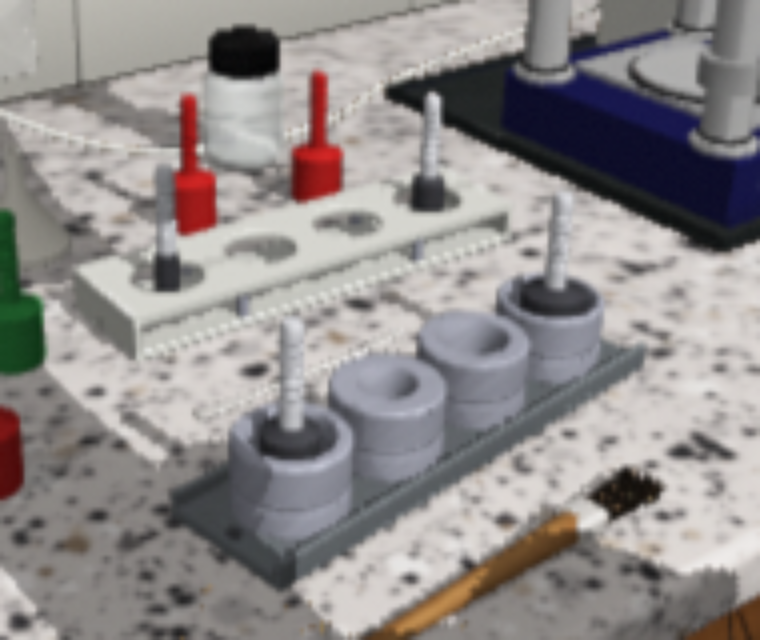

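```bash
python3 -m handwheel '[[[0.2,0.2,-0.15,-3,0],[0.2,0.2,-0.15,-6,0],[0.2,0.2,-0.15,-9,0],[0.2,0.2,-0.15,-11.5,0],[0.2,0.2,-0.15,-13.5,0],[0.2,0.2,-0.15,-13.5,0],[0.2,0.2,-0.15,-13.5,0],[0.2,0.2,-0.15,-13.5,0]]]' 60;python3 -m handwheel '[[[-1,0,0,0,0],[-1,0,0,0,0],[-1,0,0,0,0],[-1,0,0,0,0],[-1,0,0,0,0],[-1,0,0,0,0],[-1,0,0,0,0],[-1,0,0,0,0]]]' 60;  python3 -m handwheel '[[[-1,0,0,0.5,0],[-1,0,0,0.5,0],[-1,0,0,1.5,0],[-1,0,0,1.5,0],[-1,0,0,1.5,0]]]' 60
```

```text
t: 17.47
position: [0.6595, -0.1475, 0.0577]
tool_rot: [3.139, 0.001, 1.571]
contact_force: [0.3, 0.2, 1.1]
grip_width: 0.051
t: 18.13
position: [0.6599, -0.1485, 0.0575]
tool_rot: [3.138, 0.001, 1.57]
contact_force: [-1.3, -0.1, 5.4]
grip_width: 0.0074
t: 18.55
position: [0.6591, -0.1482, 0.0711]
tool_rot: [3.141, 0.0, 1.57]
contact_force: [0.4, -0.6, -1.0]
grip_width: 0.0073
```

```bash
python3 -m handwheel '[[[-1,0,0,3,0],[-1,0,0,6,0],[-1,0,0,9,0],[-1,0,0,11,0],[-1,-2.5,1.7,12,0],[-1,-5,3.4,12,0],[-1,-7.5,5.1,12,0],[-1,-10,6.8,12,0]]]' 60;python3 -m handwheel '[[[-1,-2.5,1.7,0,0],[-1,-5,3.4,0,0],[-1,-7.5,5.1,0,0],[-1,-8.5,5.8,0,0],[-1,-8.5,5.8,0,0],[-1,-8.5,5.8,-2,0],[-1,-8.5,5.8,-5,0],[-1,-8.5,5.8,-5,0]]]' 60; python3 -m handwheel '[[[-1,0,0,0,0],[-1,0,0,0,0],[-1,0,0,0,0]]]'
python3 - <<'E'
from h import *
s=get_state();print(s['position'],s['tool_rot'],s['contact_force'],s['grip_width'])
ci=camera_info("wrist");np.save("ci1.npy",ci,allow_pickle=True);im=camera("wrist");cv2.imwrite("pics/w1.png",im[:,:,::-1])
E
python3 - <<'E'
import ov
from ov import *
s=get_state();x,y,z=s['position']
ov.S=3
draw([(x,y,z-.047+.036,.0115),(x,y,z-.047+.093,.006),(.4744,-.0209,.05,.03),(.4744,-.0209,.05,.0195)],(130,100,380,290),"pics/o7.png")
E
```

```text
t: 19.22
position: [0.5578, -0.0795, 0.1902]
tool_rot: [3.142, -0.0, 1.57]
contact_force: [0.3, 0.2, -1.6]
grip_width: 0.0074
t: 19.88
position: [0.4689, -0.0214, 0.1331]
tool_rot: [-3.129, -0.002, 1.57]
contact_force: [-1.3, 0.5, -2.8]
grip_width: 0.0073
t: 20.13
position: [0.4756, -0.0226, 0.1428]
tool_rot: [3.138, 0.001, 1.57]
contact_force: [-0.4, 0.3, -0.6]
grip_width: 0.0075
[ 0.47557894 -0.02260119  0.14276631] [3.13767480e+00 7.85819301e-04 1.57008248e+00] [-0.41643045  0.26293753 -0.6101151 ] 0.007483049152444289
```

View pics/o7.png

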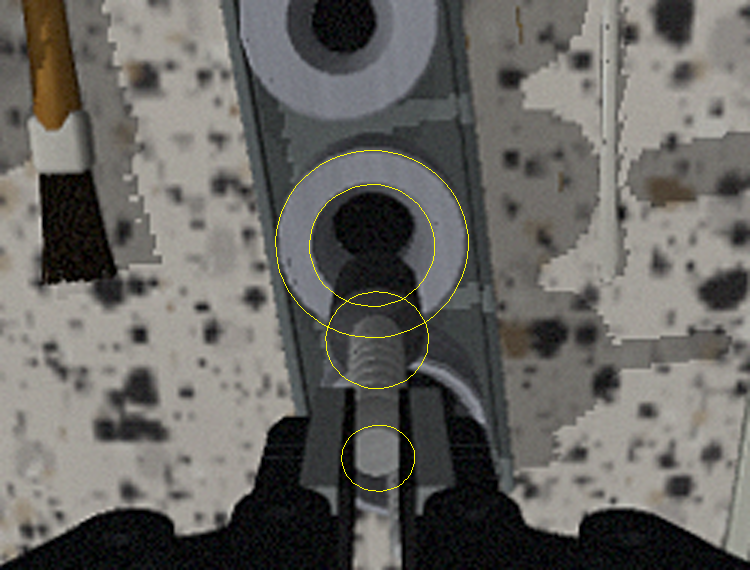

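```bash
python3 -m handwheel '[[[-1,-0.05,0,-1.5,0],[-1,-0.05,0,-3,0],[-1,-0.05,0,-4.5,0],[-1,-0.05,0,-5.5,0],[-1,-0.05,0,-6.3,0],[-1,-0.05,0,-6.6,0],[-1,-0.05,0,-6.6,0],[-1,-0.05,0,-6.6,0]]]' 60;python3 -m handwheel '[[[-1,0,0,-0.1,0],[-1,0,0,-0.2,0],[-1,0,0,-0.3,0],[-1,0,0,-0.3,0]]]' 60;python3 -m handwheel '[[[-1,0,0,-0.1,0],[-1,0,0,-0.2,0],[-1,0,0,-0.2,0]]]' 60
```

```text
t: 20.85
position: [0.4737, -0.0221, 0.0751]
tool_rot: [3.14, 0.0, 1.57]
contact_force: [0.8, 0.3, -1.3]
grip_width: 0.0073
t: 21.18
position: [0.4732, -0.022, 0.0715]
tool_rot: [3.141, 0.0, 1.57]
contact_force: [0.6, 0.2, -1.0]
grip_width: 0.0072
t: 21.43
position: [0.473, -0.022, 0.0692]
tool_rot: [-3.141, -0.0, 1.57]
contact_force: [0.6, -0.3, -2.3]
grip_width: 0.0073
```

```bash
python3 -m handwheel '[[[-1,0,0,-0.1,0],[-1,0,0,-0.2,0],[-1,0,0,-0.2,0]]]' 60;python3 -m handwheel '[[[-1,0,0,-0.1,0],[-1,0,0,-0.2,0],[-1,0,0,-0.2,0]]]' 60
```

```text
t: 21.68
position: [0.4733, -0.0221, 0.0676]
tool_rot: [3.141, 0.0, 1.57]
contact_force: [0.1, -0.8, 0.1]
grip_width: 0.0072
t: 21.93
position: [0.4745, -0.0223, 0.0675]
tool_rot: [3.138, 0.001, 1.57]
contact_force: [-0.9, 0.1, 6.1]
grip_width: 0.0069
```

```bash
python3 -m handwheel '[[[-1,0,0,0.15,0],[-0.2,0,0,0.2,0],[-0.2,0,0,0.2,0],[0.2,0,0,0.2,0],[0.2,0,0,0.2,0],[0.2,0,0,3,0],[0.2,0,0,6,0],[0.2,0,0,9,0]]]' 60;python3 -m handwheel '[[[0.2,0,0,3,0],[0.2,3.5,1.4,3.5,0],[0.2,7,2.8,3.5,0],[0.2,10.5,4.2,3.5,0],[0.2,14,5.6,3.5,0],[0.2,17,7,3.5,0],[0.2,18.7,7.8,3.5,0],[0.2,18.7,7.8,3.5,0]]]' 60
python3 -m handwheel '[[[0.2,0,0,0,0],[0.2,0,0,0,0],[0.2,0,0,0,0]]]'
python3 - <<'E'
from h import *
s=get_state();print(s['position'],s['tool_rot'],s['contact_force'],s['grip_width'])
ci=camera_info("wrist");im=camera("wrist");cv2.imwrite("pics/w6.png",im[:,:,::-1])
print(proj("wrist",[[.662,.0562,.102],[.662,.0562,.042]],ci))
im=camera("scene");cv2.imwrite("pics/s6.png",cv2.resize(im[140:300,190:380,::-1],None,fx=4,fy=4))
print(get_state()['position'])
E
```

```text
t: 22.6
position: [0.472, -0.0218, 0.1552]
tool_rot: [-3.139, -0.001, 1.57]
contact_force: [1.1, -0.0, 0.4]
grip_width: 0.0509
t: 23.27
position: [0.6625, 0.0578, 0.1869]
tool_rot: [-3.139, -0.001, 1.573]
contact_force: [-1.2, 0.7, -0.2]
grip_width: 0.0513
t: 23.52
position: [0.6594, 0.0555, 0.191]
tool_rot: [3.142, 0.0, 1.57]
contact_force: [-0.3, 0.1, -0.0]
grip_width: 0.0512
[0.65939957 0.05545847 0.19098878] [3.14159133e+00 1.95346867e-04 1.56990342e+00] [-0.28731823  0.14919804 -0.04801669] 0.05117498482140961
[[258.00146103 183.79810203]
 [257.55290112 170.66261896]]
[0.65954505 0.05541091 0.19141505]
```

View pics/w6.png

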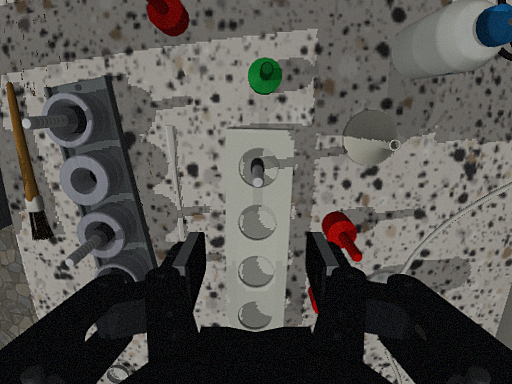

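View pics/s6.png

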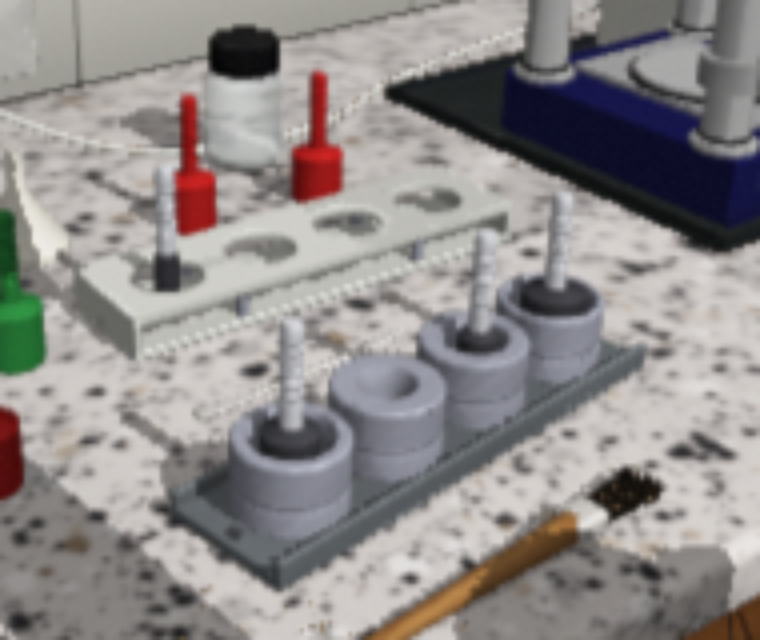

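```bash
python3 -m handwheel '[[[0.2,0.25,0.1,-3,0],[0.2,0.25,0.1,-6,0],[0.2,0.25,0.1,-9,0],[0.2,0.25,0.1,-11.5,0],[0.2,0.25,0.1,-13.5,0],[0.2,0.25,0.1,-13.5,0],[0.2,0.25,0.1,-13.5,0],[0.2,0.25,0.1,-13.5,0]]]' 60;python3 -m handwheel '[[[-1,0,0,0,0],[-1,0,0,0,0],[-1,0,0,0,0],[-1,0,0,0,0],[-1,0,0,0,0],[-1,0,0,0,0],[-1,0,0,0,0],[-1,0,0,0,0]]]' 60;  python3 -m handwheel '[[[-1,0,0,0.5,0],[-1,0,0,0.5,0],[-1,0,0,1.5,0],[-1,0,0,1.5,0],[-1,0,0,1.5,0]]]' 60
```

```text
t: 24.28
position: [0.6634, 0.0567, 0.0576]
tool_rot: [3.139, 0.0, 1.57]
contact_force: [0.1, 0.4, 0.0]
grip_width: 0.0511
t: 24.95
position: [0.6639, 0.057, 0.0575]
tool_rot: [3.138, 0.0, 1.57]
contact_force: [-0.9, -1.4, 5.7]
grip_width: 0.0075
t: 25.37
position: [0.6632, 0.057, 0.0711]
tool_rot: [3.14, 0.0, 1.57]
contact_force: [0.0, -0.0, 0.1]
grip_width: 0.0075
```

```bash
python3 -m handwheel '[[[-1,0,0,3,0],[-1,0,0,6,0],[-1,0,0,9,0],[-1,0,0,11,0],[-1,-3,-0.2,12,0],[-1,-6,-0.4,12,0],[-1,-9,-0.6,12,0],[-1,-12,-0.8,12,0]]]' 60;python3 -m handwheel '[[[-1,-3,-0.1,0,0],[-1,-6,-0.2,0,0],[-1,-7.8,-0.3,0,0],[-1,-7.8,-0.3,0,0],[-1,-7.8,-0.3,-2,0],[-1,-7.8,-0.3,-5,0],[-1,-7.8,-0.3,-5,0],[-1,-7.8,-0.3,-5,0]]]' 60; python3 -m handwheel '[[[-1,0,0,0,0],[-1,0,0,0,0],[-1,0,0,0,0]]]'
python3 - <<'E'
from h import *
s=get_state();print(s['position'],s['tool_rot'],s['contact_force'],s['grip_width'])
ci=camera_info("wrist");np.save("ci1.npy",ci,allow_pickle=True);im=camera("wrist");cv2.imwrite("pics/w1.png",im[:,:,::-1])
E
python3 - <<'E'
import ov
from ov import *
s=get_state();x,y,z=s['position']
ov.S=3
draw([(x,y,z-.0515+.036,.008),(x,y,z-.0515+.096,.006),(.4648,.0459,.05,.03),(.4648,.0459,.05,.016)],(130,100,380,290),"pics/o8.png")
E
```

```text
t: 26.03
position: [0.5416, 0.0489, 0.1902]
tool_rot: [-3.142, -0.0, 1.57]
contact_force: [0.4, -0.3, -0.6]
grip_width: 0.0078
t: 26.7
position: [0.4627, 0.0461, 0.1381]
tool_rot: [-3.136, -0.0, 1.57]
contact_force: [-0.4, -0.0, -0.5]
grip_width: 0.0071
t: 26.95
position: [0.4666, 0.0459, 0.1428]
tool_rot: [3.137, 0.0, 1.57]
contact_force: [0.1, -1.6, -0.2]
grip_width: 0.0071
[0.46662319 0.04590241 0.14281876] [3.13736838e+00 1.42285547e-04 1.57043773e+00] [ 0.14983963 -1.63006092 -0.18838224] 0.007090198680284896
```

View pics/o8.png

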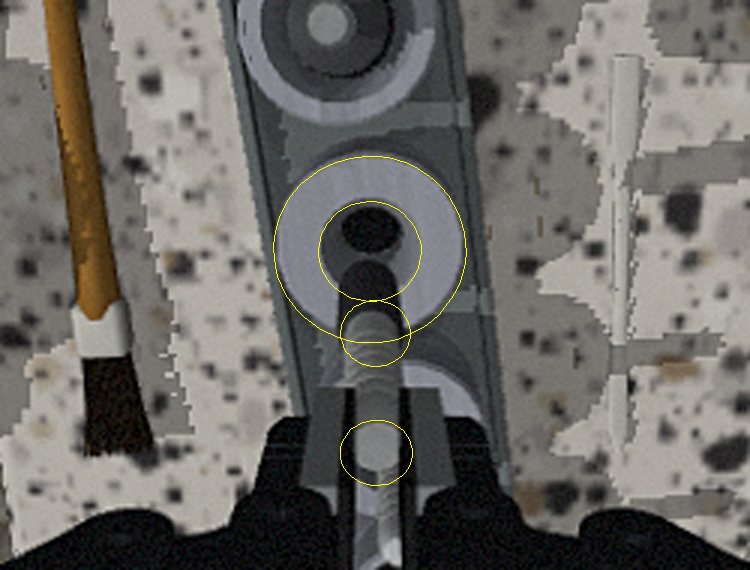

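```bash
python3 -m handwheel '[[[-1,-0.05,0,-1.5,0],[-1,-0.05,0,-3,0],[-1,-0.05,0,-4.5,0],[-1,-0.05,0,-5.5,0],[-1,-0.05,0,-6.3,0],[-1,-0.05,0,-6.6,0],[-1,-0.05,0,-6.6,0],[-1,-0.05,0,-6.6,0]]]' 60;python3 -m handwheel '[[[-1,0,0,-0.1,0],[-1,0,0,-0.2,0],[-1,0,0,-0.3,0],[-1,0,0,-0.3,0]]]' 60;python3 -m handwheel '[[[-1,0,0,-0.1,0],[-1,0,0,-0.2,0],[-1,0,0,-0.2,0]]]' 60;python3 -m handwheel '[[[-1,0,0,-0.1,0],[-1,0,0,-0.2,0],[-1,0,0,-0.2,0]]]' 60
```

```text
t: 27.67
position: [0.4646, 0.046, 0.075]
tool_rot: [3.141, 0.0, 1.57]
contact_force: [-0.5, 1.0, -0.3]
grip_width: 0.0079
t: 28.0
position: [0.4642, 0.046, 0.0715]
tool_rot: [3.141, 0.0, 1.57]
contact_force: [0.5, -0.6, -0.4]
grip_width: 0.0074
t: 28.25
position: [0.4641, 0.046, 0.0692]
tool_rot: [-3.141, -0.0, 1.57]
contact_force: [-0.1, 0.0, -0.7]
grip_width: 0.0075
t: 28.5
position: [0.4642, 0.046, 0.0675]
tool_rot: [3.141, -0.0, 1.57]
contact_force: [-0.1, 0.6, -0.1]
grip_width: 0.0073
```

```bash
python3 -m handwheel '[[[-1,0,0,-0.1,0],[-1,0,0,-0.2,0],[-1,0,0,-0.2,0]]]' 60
```

```text
t: 28.75
position: [0.4656, 0.0459, 0.0674]
tool_rot: [3.138, 0.0, 1.57]
contact_force: [-0.7, -0.2, 6.6]
grip_width: 0.0074
```

```bash
python3 -m handwheel '[[[-1,0,0,0.15,0],[-0.2,0,0,0.2,0],[-0.2,0,0,0.2,0],[0.2,0,0,0.2,0],[0.2,0,0,0.2,0],[0.2,0,0,3,0],[0.2,0,0,6,0],[0.2,0,0,9,0]]]' 60;python3 -m handwheel '[[[0.2,0,0,3,0],[0.2,0,-3,5,0],[0.2,0,-7,5,0],[0.2,0,-11,5,0],[0.2,0,-14,5,0],[0.2,0,-14,5,0],[0.2,0,-14,5,0],[0.2,0,-14,5,0]]]' 60
python3 -m handwheel '[[[0.2,0,0,0,0],[0.2,0,0,0,0],[0.2,0,0,0,0]]]'
python3 - <<'E'
from h import *
s=get_state();print(s['position'],s['contact_force'])
ci=camera_info("wrist");im=camera("wrist");cv2.imwrite("pics/w9.png",im[:,:,::-1]);im0=im[:,:,::-1].copy()
a=np.linspace(0,2*np.pi,60)
S=3;x0,y0=30,0
z=cv2.resize(im0[0:190,30:280],None,fx=S,fy=S,interpolation=cv2.INTER_CUBIC)
for x,y,D in [(.4552,.1128,30),(.4648,.0459,16),(.4744,-.0209,23),(.4837,-.089,37)]:
    for h,r in [(.052,D/2000),(.107,.006)]:
        q=(proj("wrist",np.c_[x+r*np.cos(a),y+r*np.sin(a),0*a+h],ci)-[x0,y0]+.5)*S
        cv2.polylines(z,[q.astype(int)],True,(0,255,255),1)
cv2.imwrite("pics/o9.png",z)
im=camera("scene");cv2.imwrite("pics/s9.png",cv2.resize(im[140:290,190:380,::-1],None,fx=4,fy=4))
E
```

```text
t: 29.42
position: [0.4629, 0.046, 0.1551]
tool_rot: [-3.138, -0.0, 1.57]
contact_force: [1.1, -0.5, 0.3]
grip_width: 0.0509
t: 30.08
position: [0.4639, -0.0936, 0.2051]
tool_rot: [-3.141, -0.001, 1.57]
contact_force: [0.1, 0.3, -0.2]
grip_width: 0.0513
t: 30.33
position: [0.4642, -0.0929, 0.2054]
tool_rot: [-3.142, -0.0, 1.572]
contact_force: [0.3, -0.2, 0.4]
grip_width: 0.0512
[ 0.46419247 -0.09291459  0.20543266] [ 0.26209168 -0.15219529  0.41342221]
```

View pics/o9.png

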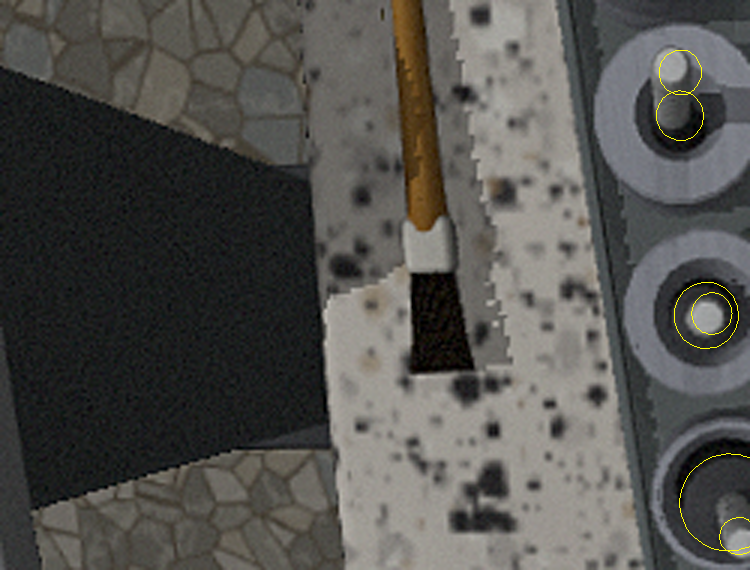

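View pics/s9.png

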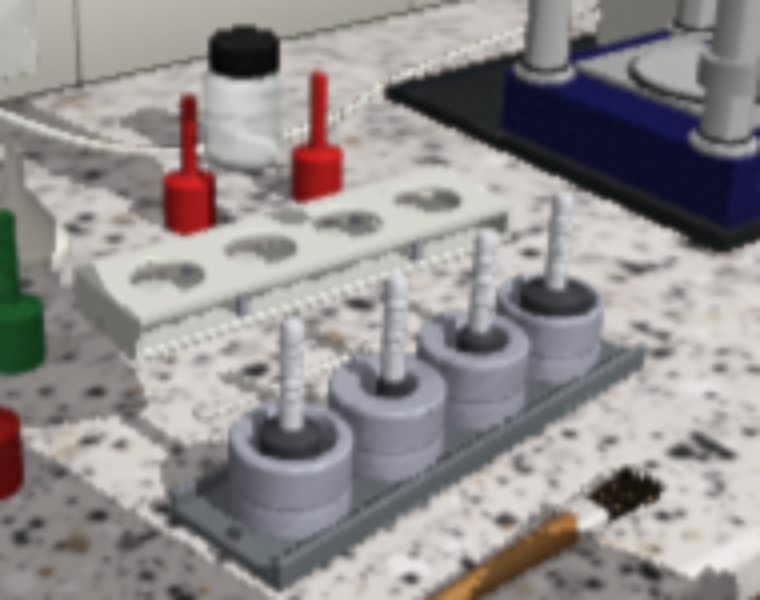

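All four tampers stand upright in their sleeves. The feet and tips in the wrist view match the "fully home" overlays, and the gripper is clear.

```bash
python3 - <<'E'
from workcell import *
print(close_job())
E
```

```text
the job is handed in; nothing more can be done
None
```

I moved all four tampers into their sleeves in the order asked: 37, 30, 23, then 16 mm. Each one was lowered until I felt it touch the floor of the bore, released there, and the gripper backed away. The job was handed in at about 30.5 s of the 96 s allowed.

- **Seating:** the 30, 23 and 16 mm tampers touched down within about 0.5 mm of the height expected for fully home. The 37 mm one touched down at its nominal height. The highest vertical force I read at touchdown was about 10 N.
- **Last pictures:** the scene view shows all four tampers upright in the right sleeves and the drainer empty. In the wrist view, the 16 and 23 mm tampers line up with the computed fully-home position to within 1–2 mm. The 37 mm one was only partly in frame and the 30 mm one not at all, so I judged those two from the scene view.
- **What disagreed:**
  - The gripper read about 7–8 mm on the 12 mm handles, but the weight felt when lifting and the pictures both showed the tampers were held.
  - The first wrist picture was taken while the arm was still moving and did not line up, so I took it again.
  - The 16 mm tamper leaned slightly in the grip on the way over, and stood upright once released.

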